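# Turn a driver board over in its cradle and plug it in

### The job

The driver board lies chips down in the cradle's low bay: take the lifter from its sloping rest, slide the blade under the board's free edge and tip it over the step so that it lies chips up in the high bay. Then push it with the lifter along the guides into the edge connector until it is fully home, and put the lifter back in its rest. Touch the board only with the lifter, never with the fingers, and leave the cutters, relay and solder spool where they are.

Things in the scene. Friction and masses are not known exactly. Their poses are not given: they have to be found in the camera images.
- cradle: Fixed cradle: blue rails on a grey plate on standoffs (x -64 to 92 mm, 96 mm wide), black edge connector at its far end, 87 mm high. Origin at table level, mid-width, under the step between its low bay (x -58 to 0 mm) and high bay (x 0 to 64 mm). +x runs from the low bay over the step to the connector, z up. An open well 50 mm wide, floor 38 mm up, runs between the rails under both bays.
- low_bay (a point): Middle of the low bay, at the height of its two ledges, 68 mm above the table, 29 mm from the step. The ledges lie 25 to 35 mm either side of the middle, between cheeks 69 mm apart and 76 mm high. The well under it is open at the outer end (x = -58 mm), so that the blade can go in under the board's free edge.
- cradle_step (a point): Middle of the top edge of the step, 71 mm above the table: a 3 mm riser facing the low bay, which keeps the board's edge from sliding on while the board is tipped over it. Its top is level with the high bay's ledges (71 mm). The high bay is flanked by flared guides 70 mm apart, up to 83 mm above the table.
- connector_mouth (a point): Middle of the mouth of the connector's slot, 64 mm from the step. The slot opens to -x, is 11 mm deep and 5.5 mm high, its floor level with the high bay's ledges (71 mm). A brass contact roll in it, sprung from above, presses on the board with 2 to 3 N: pushing the board in takes 2 to 8 N.
- board_home (a point): Where the board's centre is when it is turned over and fully home against the bottom of the slot: 47 mm from the step, 73 mm above the table; its trailing edge is then 19 mm past the step.
- board_center (a point): Centre of the loose driver board, a plate 56 (x) x 66 (y) x 4 mm, 40 g. z: normal of its bare aluminium back, up at the start, down once turned. At the start its axes match the cradle's and its +x edge is at the step; the -x edge is free. Its green face has chips up to 6 mm tall, but none within 16 mm of the -x edge, whose gold contacts go into the connector; the blade may bear there.
- lifter_grip (a point): Grip point of the loose lifter (50 g), on its handle's axis. x: along the handle to the blade's tip, y across the blade, z normal to it. Blue and black handle 14 mm wide (y), 12 mm high (z), x -45 to 35 mm; grip it here across y. Flat black blade 34 mm wide, 2.5 mm thick (z -1.25 to 1.25 mm), in line with the handle, x 37 mm to its square tip at 105 mm. Stored, it slopes 30 degrees, tip up.
- lifter_tip (a point): Middle of the lifter blade's tip edge, 105 mm along x from the grip point.
- rest: Fixed wooden rest, base 130 x 62 x 8 mm, up to 90 mm high. It holds the lifter at 30 degrees to the horizontal, blade up towards the rest's +x, handle down towards -x, its butt against a stop. Origin at table level under a stored lifter's grip point, z up. A trough 20 mm wide takes the last 14 mm of the handle, a fork 40 mm wide the blade 47 to 61 mm ahead of the grip point.
- rest_grip (a point): Where the grip point of a stored lifter lies: 54 mm above the table, over the rest's origin. Around it, from 30 mm behind to 41 mm ahead along the lifter, the handle is free on both sides and below. Trough and fork are open at the top, square to the handle; their cheeks reach at most 8 mm above the handle's axis.
- solder_spool: Bystander: blue solder spool 57 mm across, 42 mm tall, loose; origin at the centre of its underside.
- spare_relay: Bystander: grey cube relay 21 x 28 x 35 mm, loose; origin at the centre of its underside.
- red_cutters: Bystander: red side cutters 142 x 58 x 15 mm, loose; origin at the middle of its underside.
Things that resemble listed ones, but are neither listed nor needed, are in the scene too. There is more than one size of the part that bears board_center; the job needs the smaller.

How it is judged (in metres and radians):
On the way, in this order (a step that is already met when the one before it is completed fails the run):
1. the lifter, under the board, tips it up by more than 30 degrees (angle between board_center's own z axis and vertical between 0.52 and 2.4 rad and contact force between lifter and board above 0.03 N), for 0.04 s.
2. the board lies turned over, chips up, in the high bay (angle between board_center's own z axis and vertical above 3 rad and x of board_center in the frame of cradle above 0.008 m and z of board_center in the frame of cradle below 0.078 m and linear speed of board below 0.1 m/s), for 0.1 s.
3. the board is pushed home in the connector (x of board_center in the frame of cradle above 0.0448 m), for 0.2 s.
At the end, for the whole second after the job is handed in: The board lies still, flat (within 4 degrees) and chips up in the high bay, its leading edge within 2.2 mm of the bottom of the connector's slot, and the lifter rests still in its rest, within 15 mm and about 8 degrees of its stored position, blade up (angle between board_center's own z axis and vertical above 3.06 rad and x of board_center in the frame of cradle above 0.0448 m and z of board_center in the frame of cradle below 0.0755 m and angle between the x axis of board_center and the x axis of cradle, either way round below 0.08 rad and distance between lifter_grip and rest_grip below 0.015 m and angle between the y axis of lifter_grip and the y axis of rest, either way round below 0.2 rad and angle between lifter_grip's own z axis and vertical between 0.42 and 0.63 rad and linear speed of each of board, lifter below 0.01 m/s); the robot touches nothing.
It fails at once if the fingers touch the board (contact force between the fingers and board above 0.2 N).
It fails at once if the solder spool is moved more than 20 mm (distance of solder_spool from where it was at the start of the episode above 0.02 m).
It fails at once if the relay is moved more than 20 mm (distance of spare_relay from where it was at the start of the episode above 0.02 m).
It fails at once if the cutters are moved more than 20 mm (distance of red_cutters from where it was at the start of the episode above 0.02 m).
It also fails if it takes over 54 s, if anything falls off the work surface, if the arm or the gripper's body presses on something with over 40 N, if the wrist force passes 120 N, or if a joint passes its speed limit or range.

### The arm

A 6-joint arm with a two-finger parallel gripper is mounted at the origin on the work surface; the furniture and walls round the work are solid. World frame = base frame: x ahead of the robot, y to its left, z up, the work surface at z = 0. Lengths are in m, angles in degrees, forces in N, time in s.
With the tool pointing down it reaches from about 0.3 to 0.85 m from the base axis. Payload 5.4 kg.
Tool frame: the origin (TCP) lies at the centre of the arm's flange, where the gripper is bolted on; the fingertips stand robot.tcp_to_tips ahead of it and the grasp point (between the pads) lies 155 mm ahead of it (robot.tcp_to_tips is the distance from the TCP to the fingertips, in m); z points along the fingers, y is the line along which they close (so a half turn about z gives the same grasp; the last joint's range is limited). The gripper opens to 85 mm and grips with 20 to 120 N. Pads are 22 mm wide; open, the fingers measure 114 mm over their backs; the gripper's body (76 mm by 85 mm) begins 54 mm behind the grasp point. The pads swing forward as they close: fully open they stand 13 mm farther back than shut.
Start: joints at [-85.72, 9.076, 91.501, -0, 79.423, -12.038], TCP at [0.162, -0.552, 0.405] pointing down, gripper open.
Joint ranges: [-166.64, 166.64], [-54.1, 131.32], [10.49, 154.53], [-73.88, 253.88], [9.74, 151.15], [-171.62, 171.62]. Speed limits (degrees/s): [147.25, 147.25, 180, 180, 180, 180].

### API

Orientations are given as a 3x3 rotation matrix whose columns are the frame's x, y, z axes.
In Python, from plant import robot, planner, readout, camera, get_calibration, spotter gives the robot as it stands. Calls block until the motion is done:
- robot.move_ptp(position, orientation): joint-space move of the TCP to a pose.
- robot.servo_line(position, max_speed=0.15, ori=None): straight line of the TCP; ori=None keeps the orientation; max_speed is the mean speed in m/s.
- robot.move_joints(angles): joint-space move.
- robot.release() and robot.grasp(effort=None): open the fingers fully, or close them until they stop; effort is the grip in N (None keeps the last).
- robot.dwell(seconds).
- planner.solve_ik(position, orientation): joint angles nearest the present ones, or None.
- readout.sense(): the state.
- camera(name): name is "scene" or "top" or "wrist"; returns (picture, depth): 480x640x3 uint8, red, green, blue; 480x640 float32, m along the optical axis (not along the pixel's ray), 0 where there is no reading.
- get_calibration(name): a dict with "fx", "fy", "cx", "cy" (pixels), "R" (3x3) and "t" (3): a world point X has camera coordinates R X + t. Camera axes: x right, y down, z forward; pixel columns grow to the right and rows downward; lengths in m; the calibration is good to about 2 mm. The wrist camera is an equidistant fisheye: a pixel r from the principal point sees the ray r / f radians off the axis. A picture is of the moment at which its call begins: read the wrist's pose just before it. get_calibration takes no time and is no camera call; for the wrist camera it gives the pose at the moment of the call.
A pose or a line that the arm cannot do raises robot.IKError and nothing moves.
- robot.close_job(): hands the job in; it is judged then, once.
Trained networks look in the newest picture that a camera, given by its name, has taken for a name from the list of things; names that differ only in an ending like _2 or _b are one class to them, and where a whole thing is asked for, a point or a joint stands for the part that bears it (a point fixed in the world has none). Each returns a list of dicts, best first, with "confidence" (0 to 1); they miss things now and then, are a little off and sometimes report something else, mostly with a low value. They report only what shows in the picture. A call takes as long as a camera call. They do not tell look-alikes from the thing itself.
- spotter.regions_of(camera, name): "pixels" (480x640 bool, what is visible of it) and "position" ([column, row] in pixels, amid what is visible of it).
- spotter.tip_of(camera, name): "position" ([column, row] in pixels: a listed point, or the origin of a listed thing).
The state is a dict: "time_s": time; "q": joint angles; "qvel": joint speeds; "joint_efforts": joint torques, N m; "tcp_pos": TCP position; "eef_rot": TCP orientation; "force": force on the tool from outside, world axes, zero at the start; "moment": the same for the moment, N m; "opening": opening from 0.0 (shut) to 1.0 (fully open); "gripper_force": force on a finger pad.
Only numpy, scipy, OpenCV 4.12 (cv2) and the standard library are available. Lean on these libraries where they do the work, as an engineer would, in place of code of your own. Each camera call takes 0.05 s, during which the arm holds its last target. There are 200 camera calls.

## Working session

There is one attempt and no reset: what is moved stays moved. The work goes in short steps, each a Python script; the robot and the scene stay as the last script left them, time stands still between calls to the robot, and variables do not carry over. Pictures are saved under pics/ and viewed, at most 10 in all, crops included, and the job is handed in when it is done.

```bash
ls; mkdir -p pics; cat > h.py <<'E'
import numpy as np, cv2
from plant import robot, planner, readout, camera, get_calibration, spotter
def unproj(cal,u,v,d):
    p=np.array([(u-cal['cx'])/cal['fx']*d,(v-cal['cy'])/cal['fy']*d,d*np.ones_like(d)])
    R=np.array(cal['R']);t=np.array(cal['t'])
    return (R.T@(p.reshape(3,-1)-t[:,None])).T
def save(n,p): cv2.imwrite(n,p[:,:,::-1])
E
python3 - <<'E'
from h import *
for c in ['scene','top']:
    p,d=camera(c); cal=get_calibration(c); save(f'pics/{c}0.png',p); np.savez(f'{c}0.npz',p=p,d=d,**cal)
    print(c,cal['fx'],np.round(-np.array(cal['R']).T@cal['t'],3))
    for n in ['cradle','board_center','lifter_grip','rest','solder_spool','spare_relay','red_cutters']:
        for r in spotter.regions_of(c,n)[:3]:
            m=r['pixels']&(d>0); v,u=np.nonzero(m)
            if len(u)==0: continue
            P=unproj(cal,u,v,d[m]); print(n,round(r['confidence'],2),np.round(r['position']),len(u),np.round(np.median(P,0),3),np.round(np.percentile(P,2,axis=0),3),np.round(np.percentile(P,98,axis=0),3))
    for n in ['cradle','low_bay','cradle_step','connector_mouth','board_center','lifter_grip','lifter_tip','rest','rest_grip']:
        print(n,[(round(r['confidence'],2),np.round(r['position'],1).tolist()) for r in spotter.tip_of(c,n)[:3]])
print(readout.sense()['time_s'],robot.tcp_to_tips)
E
```

```text
pics
scene 555.5285276270555 [-0.221  0.703  0.607]
cradle 0.57 [365. 213.] 292 [ 0.536 -0.296  0.034] [ 0.433 -0.352 -0.   ] [ 0.572 -0.279  0.048]
board_center 0.19 [290. 276.] 1460 [0.484 0.024 0.01 ] [ 0.408 -0.015  0.001] [0.529 0.053 0.084]
lifter_grip 0.88 [288. 244.] 676 [0.504 0.011 0.078] [ 0.429 -0.017  0.037] [0.548 0.03  0.105]
rest 0.74 [290. 274.] 1337 [0.484 0.025 0.011] [ 0.409 -0.014  0.003] [0.524 0.052 0.083]
solder_spool 0.72 [210. 348.] 1264 [0.384 0.294 0.034] [ 0.367  0.259 -0.001] [0.444 0.313 0.043]
spare_relay 0.67 [223. 307.] 360 [0.468 0.202 0.025] [0.464 0.185 0.003] [0.487 0.212 0.036]
red_cutters 0.61 [274. 346.] 1046 [0.327 0.202 0.01 ] [ 0.268  0.17  -0.001] [0.398 0.222 0.014]
cradle [(0.56, [389.2, 221.0])]
low_bay [(0.65, [210.4, 358.2])]
cradle_step [(0.51, [294.6, 261.5])]
connector_mouth [(0.62, [369.4, 191.0]), (0.54, [293.6, 262.9])]
board_center [(0.75, [433.3, 255.2])]
lifter_grip [(0.91, [297.8, 263.6])]
lifter_tip [(0.94, [275.0, 220.3]), (0.71, [387.6, 223.0])]
rest [(0.58, [295.7, 281.7])]
rest_grip [(0.97, [293.2, 261.6])]
top 508.4896
[... 789 characters left out ...]
0.419 0.312 0.047]
solder_spool 0.62 [212. 292.] 554 [0.329 0.204 0.012] [0.27  0.168 0.006] [0.401 0.222 0.017]
spare_relay 0.6 [221. 225.] 138 [0.475 0.196 0.034] [0.465 0.184 0.009] [0.487 0.212 0.039]
red_cutters 0.67 [214. 288.] 613 [0.336 0.202 0.012] [ 0.272  0.168 -0.002] [0.401 0.221 0.017]
cradle [(0.57, [440.1, 216.1])]
low_bay [(0.9, [454.0, 219.4])]
cradle_step [(0.9, [451.1, 210.3])]
connector_mouth [(0.88, [441.0, 181.4]), (0.47, [291.9, 230.6])]
board_center [(0.88, [422.3, 281.9]), (0.63, [455.6, 219.9])]
lifter_grip [(0.77, [289.1, 228.6])]
lifter_tip [(0.66, [299.1, 184.8])]
rest [(0.65, [294.8, 233.1]), (0.17, [292.1, 228.2])]
rest_grip [(0.65, [288.2, 229.8])]
1.7 0.1734
```

```bash
python3 - <<'E'
import cv2
a=cv2.imread('pics/top0.png')[150:330,160:500];cv2.imwrite('pics/topc.png',cv2.resize(a,None,fx=2.3,fy=2.3,interpolation=3))
a=cv2.imread('pics/scene0.png')[150:400,180:500];cv2.imwrite('pics/scenec.png',cv2.resize(a,None,fx=2.3,fy=2.3,interpolation=3))
E
```

```text
(no output)
```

View pics/topc.png

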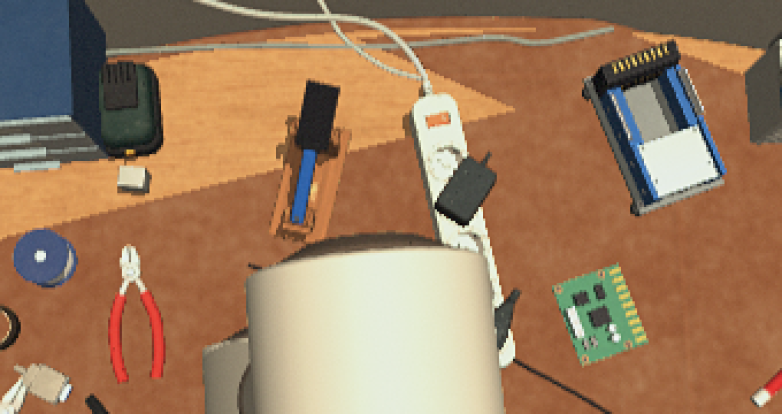

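View pics/scenec.png

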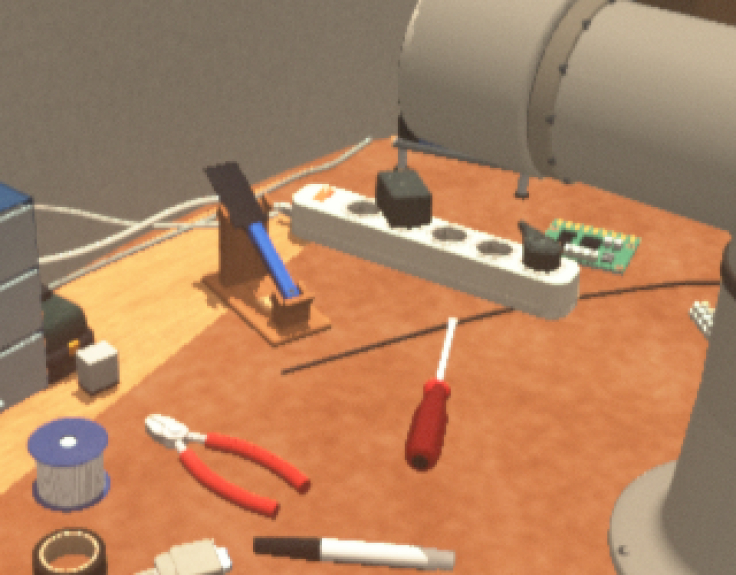

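Top picture: the white board, back up, lies in the cradle's low bay at about (456,220). This is the smaller one. The larger green board lying loose on the table at (422,283) is the look-alike. The lifter, blue handle and black blade, is in its wooden rest at (295,206). The red screwdriver, (370,325) in scene, is the only other handled tool. I'll use the cradle's board and the rest's lifter, and check both from close up with the wrist camera.

```bash
python3 - <<'E'
from h import *
s=readout.sense(); R=np.array(s['eef_rot']); print(np.round(R,3))
c=get_calibration('wrist'); Rc=np.array(c['R']); cp=-Rc.T@c['t']
print('cam in tool',np.round(R.T@(cp-s['tcp_pos']),4)); print(np.round(Rc@R,3), c['fx'],c['cx'],c['cy'])
# coarse directions
z=np.load('top0.npz'); d=z['d']; cal={k:z[k] for k in ['fx','fy','cx','cy','R','t']}
v,u=np.mgrid[150:260,260:340]; P=unproj(cal,u.ravel(),v.ravel(),d[150:260,260:340].ravel()); C=z['p'][150:260,260:340].reshape(-1,3).astype(int)
blue=(C[:,2]>C[:,0]+50)&(P[:,2]>.02); B=P[blue]; m=B.mean(0); print('handle',m, len(B)); print(np.linalg.svd(B-m)[2][0])
v,u=np.mgrid[190:250,430:490]; P=unproj(cal,u.ravel(),v.ravel(),d[190:250,430:490].ravel()); C=z['p'][190:250,430:490].reshape(-1,3).astype(int)
w=(C.min(1)>170)&(P[:,2]>.06)&(P[:,2]<.085); print('board',P[w].mean(0),cv2.minAreaRect((P[w][:,:2]*1000).astype(np.float32)))
def look(pt,yaw,h):
    # place camera over pt with tool down and tool x along yaw
    cy,sy=np.cos(yaw),np.sin(yaw); Rt=np.array([[cy,sy,0],[sy,-cy,0],[0,0,-1.]])
    print(planner.solve_ik(np.array([*pt,h]),Rt))
look([.46,.0],0,.4); look([.40,-.36],.33,.38)
E
```

```text
[[ 0.96   0.281 -0.   ]
 [ 0.281 -0.96  -0.   ]
 [-0.     0.    -1.   ]]
cam in tool [0.0831 0.0001 0.0304]
[[ 0.001  1.    -0.   ]
 [-0.946  0.    -0.323]
 [-0.323  0.     0.946]] 371.64829954431775 321.4474988728001 240.6041182577074
handle [0.45918563 0.01825068 0.05752541] 173
[-0.83320859  0.2064587  -0.51297003]
board [ 0.47468843 -0.35991902  0.07193571] ((488.3973388671875, -355.8631591796875), (86.33431243896484, 81.80277252197266), 17.48834991455078)
[-1.51087633e+01 -8.32186148e+00  1.09524396e+02 -2.54444375e-14
  7.87974652e+01  7.48912367e+01]
[-5.48608986e+01  4.75655910e+00  9.90700399e+01 -2.54444375e-14
  7.61734010e+01  1.62314941e+01]
```

```bash
cat >> h.py <<'E'
def Rdown(yaw):
    c,s=np.cos(yaw),np.sin(yaw); return np.array([[c,s,0],[s,-c,0],[0,0,-1.]])
def fish(cal,u,v,d):
    x=(u-cal['cx'])/cal['fx']; y=(v-cal['cy'])/cal['fy']; r=np.hypot(x,y); k=np.tan(r)/np.maximum(r,1e-9)
    p=np.stack([x*k*d,y*k*d,d]).reshape(3,-1); return (np.array(cal['R']).T@(p-np.array(cal['t'])[:,None])).T
def fishpix(cal,X):
    p=np.array(cal['R'])@np.array(X)+cal['t']; r=np.hypot(p[0],p[1]); th=np.arctan2(r,p[2]); return np.array([cal['cx']+cal['fx']*th*p[0]/r,cal['cy']+cal['fy']*th*p[1]/r])
def wshot(n):
    cal=get_calibration('wrist'); p,d=camera('wrist'); save(f'pics/{n}.png',p); np.savez(n+'.npz',p=p,d=d,**cal); return p,d,cal
E
python3 - <<'E'
from h import *
for n,pt,yaw,names in [('wc',[.50,-.345,.38],np.radians(17.5),['cradle_step','connector_mouth','low_bay','board_center']),('wr',[.46,.012,.36],np.radians(-14),['rest_grip','lifter_grip','lifter_tip','rest'])]:
    robot.move_ptp(pt,Rdown(yaw)); robot.dwell(.2); p,d,cal=wshot(n)
    for k in names: print(k,[(round(r['confidence'],2),np.round(r['position'],1).tolist()) for r in spotter.tip_of('wrist',k)[:2]])
print(readout.sense()['time_s'])
a=cv2.imread('pics/wc.png');b=cv2.imread('pics/wr.png'); cv2.imwrite('pics/w2.png',np.hstack([a[:,120:520],b[:,120:520]]))
E
```

```text
cradle_step [(0.91, [329.7, 224.0])]
connector_mouth [(0.76, [327.7, 141.7])]
low_bay []
board_center [(0.85, [229.6, 332.0]), (0.57, [328.6, 256.1])]
rest_grip [(0.87, [316.9, 224.9])]
lifter_grip [(0.78, [319.1, 222.8])]
lifter_tip [(0.65, [305.4, 102.9])]
rest [(0.83, [318.8, 205.8])]
5.425
```

View pics/w2.png

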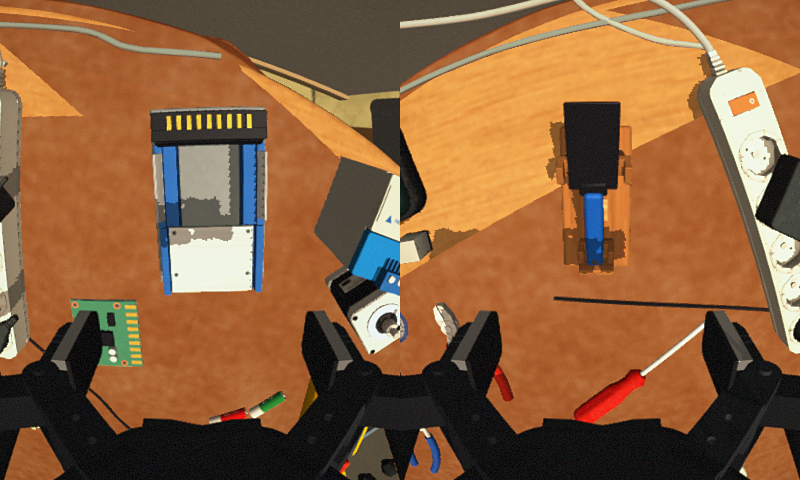

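```bash
cat > fit.py <<'E'
from h import *
z=np.load('wc.npz'); d=z['d'];p=z['p']; cal={k:z[k] for k in ['fx','fy','cx','cy','R','t']}
v,u=np.mgrid[0:480,0:640]; P=fish(cal,u.ravel(),v.ravel(),d.ravel()).reshape(480,640,3); H=cv2.cvtColor(p,cv2.COLOR_RGB2HSV)
def tip(x,y,zz):
    # pixel ray ∩ plane z
    a=fish(cal,np.array([x]),np.array([y]),np.array([.1]))[0]; o=-np.array(cal['R']).T@cal['t']; k=(zz-o[2])/(a[2]-o[2]); return o+k*(a-o)
reg=np.zeros((480,640),bool); reg[100:300,260:400]=1
bl=(reg&(H[...,0]>100)&(H[...,0]<125)&(H[...,1]>120)&(P[...,2]>.05)).astype(np.uint8)
q=P[bl>0]; print('blue z',np.percentile(q[:,2],[5,50,95]))
r=cv2.minAreaRect((q[:,:2]*1000).astype(np.float32)); print('blue',r)
wh=(reg&(H[...,1]<45)&(H[...,2]>110)&(P[...,2]>.068)&(P[...,2]<.077)&(v>220)&(v<297)).astype(np.uint8)
wh=cv2.morphologyEx(wh,cv2.MORPH_OPEN,np.ones((3,3)))
q=P[wh>0]; print('board z',np.percentile(q[:,2],[5,50,95]),len(q)); rb=cv2.minAreaRect((q[:,:2]*1000).astype(np.float32)); print('board',rb)
print('step',tip(329.7,224,.071),'mouth',tip(327.7,141.7,.0735),'bc',tip(328.6,256.1,.072))
# rays of pixel edges at plane z=.072 through board mask
for yaw in [17.0,17.5,18.0]:
    a=np.radians(yaw); ex=np.array([np.cos(a),np.sin(a)]); ey=np.array([-ex[1],ex[0]]); c=q[:,:2]
    print(yaw,'x',np.round(np.percentile(c@ex,[0.5,99.5])*1e3,1),'y',np.round(np.percentile(c@ey,[.5,99.5])*1e3,1))
con=P[reg&(P[...,2]>.084)&(P[...,2]<.09)]; print('conn',con.shape,cv2.minAreaRect((con[:,:2]*1000).astype(np.float32)))
z=np.load('wr.npz'); d=z['d'];p=z['p']; cal={k:z[k] for k in ['fx','fy','cx','cy','R','t']}
P=fish(cal,u.ravel(),v.ravel(),d.ravel()).reshape(480,640,3); H=cv2.cvtColor(p,cv2.COLOR_RGB2HSV)
reg[:]=0; reg[95:275,280:355]=1
m=reg&(H[...,0]>100)&(H[...,0]<125)&(H[...,1]>120)&(P[...,2]>.02); q=P[m]; print('handle',len(q),q.mean(0),np.linalg.svd(q-q.mean(0))[2][0])
m=reg&(H[...,2]<70)&(v<180)&(P[...,2]>.08); q=P[m]; b=q; print('blade',len(q),q.mean(0)); w=np.linalg.svd(q-q.mean(0))[2]; print(w)
print('blade rect',cv2.minAreaRect((q[:,:2]*1000).astype(np.float32)))
print('grip',tip(319.1,222.8,.054),'restgrip',tip(316.9,224.9,.054),'tip',tip(305.4,102.9,.1065))
ba=reg&(P[...,2]>.004)&(P[...,2]<.011)&(v<275); c=P[ba]; print('base',len(c),cv2.minAreaRect((c[:,:2]*1000).astype(np.float32)))
E
python3 fit.py
```

```text
blue z [0.06455068 0.07173101 0.07700181]
blue ((514.8593139648438, -348.82513427734375), (138.95716857910156, 80.96298217773438), 19.52707290649414)
board z [0.07129204 0.07238053 0.07344318] 4334
board ((475.2569885253906, -362.26318359375), (56.08060836791992, 67.70662689208984), 19.327640533447266)
step [ 0.50302615 -0.35183479  0.071     ] mouth [ 0.5635992  -0.33086645  0.0735    ] bc [ 0.47753824 -0.35909494  0.072     ]
17.0 x [320.8 376.4] y [-518.1 -452.6]
17.5 x [316.6 372. ] y [-521.  -455.5]
18.0 x [312.4 367.5] y [-523.9 -458.4]
conn (3816, 3) ((547.7153930664062, -337.4040222167969), (81.79417419433594, 82.82887268066406), 19.431915283203125)
handle 1233 [0.4639069  0.01609874 0.06202692] [-0.62136914  0.16524258 -0.76589508]
blade 3912 [ 5.30048403e-01 -4.05868865e-04  9.59912296e-02]
[[-0.56717249  0.15952312 -0.80800231]
 [ 0.81326532 -0.0464454  -0.5800365 ]
 [ 0.13005723  0.98610101  0.10339207]]
blade rect ((527.4880981445312, 0.6194629669189453), (33.91477966308594, 50.888206481933594), 76.2774429321289)
grip [0.46429082 0.01184593 0.054     ] restgrip [0.46306432 0.01390927 0.054     ] tip [ 0.55241148 -0.00230673  0.1065    ]
base 3842 ((473.9674072265625, 12.821044921875), (61.80293273925781, 128.35220336914062), 76.04276275634766)
```

Cradle fit: step at (0.502,-0.353), yaw 19.4°. Rest fit: grip point at (0.464,0.016,0.054), yaw -14°. The crop confirms that the white board in the low bay is the 56x67 mm one. Next I'll check that all the poses are reachable and then grasp the lifter.

```bash
cat >> h.py <<'E'
CO=np.array([.5022,-.3526,0]); CY=np.radians(19.4); RG=np.array([.464,.016,.054]); RY=np.radians(-14.)
def Rlift(yaw,phi):
    ex=np.array([np.cos(phi)*np.cos(yaw),np.cos(phi)*np.sin(yaw),np.sin(phi)]); ey=np.array([-np.sin(yaw),np.cos(yaw),0]); return np.column_stack([ex,ey,np.cross(ex,ey)])
def tool(L): return np.column_stack([L[:,0],-L[:,1],-L[:,2]])
def rest_pose(up=0.): L=Rlift(RY,np.radians(30)); return RG+(.155+up)*L[:,2],tool(L)
C3=np.array([[np.cos(CY),-np.sin(CY),0],[np.sin(CY),np.cos(CY),0],[0,0,1]])
G=.105 # grip -> tip along the lifter
def tip_pose(x,z,phi,y=0.):
    L=Rlift(CY,np.radians(phi)); t=CO+C3@np.array([x,y,z]); return t-G*L[:,0]+.155*L[:,2],tool(L)
E
python3 - <<'E'
from h import *
for a in [rest_pose(.09),rest_pose(),tip_pose(-.09,.13,10),tip_pose(-.085,.0605,10),tip_pose(-.0465,.0605,10),tip_pose(.0,.115,10),tip_pose(.02,.112,10),tip_pose(-.03,.073,3),tip_pose(.02,.073,3)]:
    q=planner.solve_ik(*a); print(None if q is None else np.round(q,0))
robot.move_ptp(*rest_pose(.09)); robot.servo_line(rest_pose()[0],.12); robot.dwell(.1)
p,d,cal=wshot('g0')
robot.grasp(80); s=readout.sense(); print(s['opening'],s['gripper_force'],s['force'],s['time_s'])
wshot('g1'); a=cv2.imread('pics/g0.png');b=cv2.imread('pics/g1.png'); cv2.imwrite('pics/g01.png',np.hstack([a[:,120:520],b[:,120:520]]))
E
```

```text
[-12. -31. 144.  -1.  37.  93.]
[-13.  -8. 139.  -2.  19.  93.]
[-71.   9. 109.  11.  63.  -6.]
[-71.  16. 110.  12.  55.  -7.]
[-66.  17. 108.  12.  54.  -3.]
[-61.  14. 105.  11.  60.   4.]
[-59.  15. 104.  11.  60.   6.]
[-61.  17. 105.   3.  58.   8.]
[-56.  19. 102.   3.  58.  13.]
0.14406818336259344 77.90252566337585 [-6.24149232  0.86919465  6.86114496] 7.8
```

View pics/g01.png

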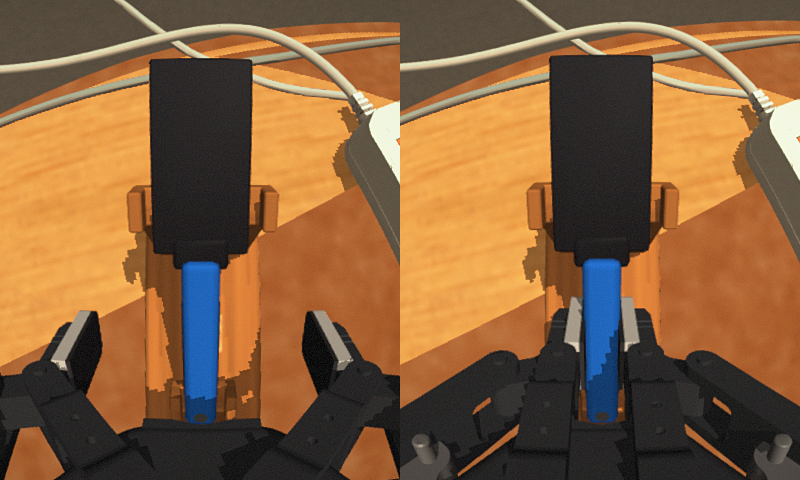

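The lifter is gripped: pads are either side of the blue handle at about (600,330) in the right half, and the blade is straight ahead. I'll lift it out and measure where the blade sits in the hand.

```bash
python3 - <<'E'
from h import *
robot.servo_line(rest_pose(.08)[0],.12); robot.dwell(.1)
s=readout.sense(); T=np.array(s['eef_rot']); tp=np.array(s['tcp_pos'])
p,d,cal=wshot('l0'); H=cv2.cvtColor(p,cv2.COLOR_RGB2HSV)
v,u=np.mgrid[0:480,0:640]; P=fish(cal,u.ravel(),v.ravel(),d.ravel()); Q=((P-tp)@T).reshape(480,640,3)
m=(H[...,2]<80)&(abs(Q[...,2]-.155)<.015)&(Q[...,0]>.04)&(Q[...,0]<.13)&(abs(Q[...,1])<.03); q=Q[m]
print(len(q),'rect x,y',cv2.minAreaRect((q[:,:2]*1000).astype(np.float32)),'xmax',np.percentile(q[:,0],[99,99.8]))
print('z vs x fit',np.polyfit(q[:,0]-.105,q[:,2],1),'z vs y',np.polyfit(q[:,1],q[:,2],1)); print(s['force'],s['opening'],s['time_s'])
E
```

```text
18878 rect x,y ((72.58421325683594, -0.015687942504882812), (34.03398895263672, 65.14405822753906), 89.88139343261719) xmax [0.10424202 0.10478764]
z vs x fit [0.00328864 0.15374705] z vs y [0.00095993 0.15364268]
[ 0.00181131  0.14374831 -1.18293792] 0.14165532778268816 8.7667
```

```bash
python3 - <<'E'
from h import *
robot.move_ptp(*tip_pose(-.10,.14,10)); robot.servo_line(tip_pose(-.085,.0605,10)[0],.12); robot.dwell(.1)
p,d,cal=wshot('i0'); s=readout.sense(); print(s['force'],s['time_s'])
v,u=np.mgrid[0:480,0:640]; P=fish(cal,u.ravel(),v.ravel(),d.ravel()); H=cv2.cvtColor(p,cv2.COLOR_RGB2HSV)
Q=((P-CO)@C3).reshape(480,640,3)
m=(H[...,1]<45)&(H[...,2]>90)&(abs(Q[...,2]-.072)<.005)&(abs(Q[...,1])<.04)&(Q[...,0]>-.07)&(Q[...,0]<.01); q=Q[m]
print(len(q),cv2.minAreaRect((q[:,:2]*1000).astype(np.float32)),np.percentile(q[:,2],[5,50,95]),np.percentile(q,[.5,99.5],axis=0))
E
```

```text
[-0.78305     0.08764577 -0.34517906] 11.475Traceback (most recent call last):
  File "<stdin>", line 7, in <module>
    return _quantile_unchecked(
        a, q, axis, out, overwrite_input, method, keepdims, weights)
    return _ureduce(a,
                    func=_quantile_ureduce_func,
    ...<5 lines>...
                    overwrite_input=overwrite_input,
                    method=method)
    r = func(a, **kwargs)
    result = _quantile(arr,
                       quantiles=q,
    ...<2 lines>...
                       out=out,
                       weights=wgt)
    slices_having_nans = np.isnan(arr[-1, ...])
                                  ~~~^^^^^^^^^
IndexError: index -1 is out of bounds for axis 0 with size 0
```

View pics/i0.png

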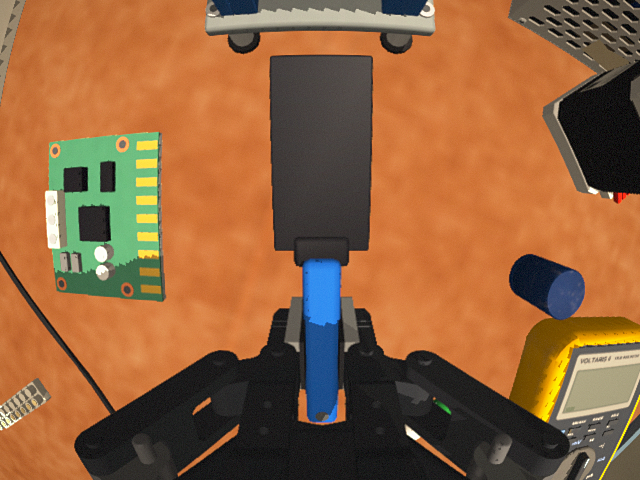

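The blade (centre column 321) lines up with the cradle's open end (columns 208 to 433), with nothing in the way. Now I'll insert the blade and tip the board.

```bash
python3 - <<'E'
from h import *
robot.servo_line(tip_pose(-.0465,.0605,10)[0],.06); s=readout.sense(); print('in',np.round(s['force'],2))
r=.0465
for th in [0,10,20,30,40,50,60,70,80,90]:
    t=np.radians(th); x=-r*np.cos(t)-.0013*np.sin(t); z=.068+r*np.sin(t)-.0013*np.cos(t)
    robot.servo_line(tip_pose(x,z,10)[0],.06); s=readout.sense(); print(th,np.round(C3.T@s['force'],2))
    if np.linalg.norm(s['force'])>15: print('stop'); break
wshot('t0'); print(s['time_s'])
camera('scene'); p,d=camera('scene'); save('pics/st.png',cv2.resize(p[100:340,280:560],None,fx=2.5,fy=2.5))
E
```

```text
in [ 0.09  1.04 -0.2 ]
0 [ 0.28 -0.1  -0.59]
10 [ 0.32  0.56 -1.1 ]
20 [-0.11  0.6  -0.51]
30 [-0.4  -0.17 -0.63]
40 [-0.53  0.39 -0.9 ]
50 [-0.51  0.91 -0.71]
60 [-0.52  0.37 -0.31]
70 [-0.88 -0.45 -0.57]
80 [ 0.1   0.21 -0.72]
90 [-0.17  0.32 -0.17]
15.0667
```

View pics/t0.png

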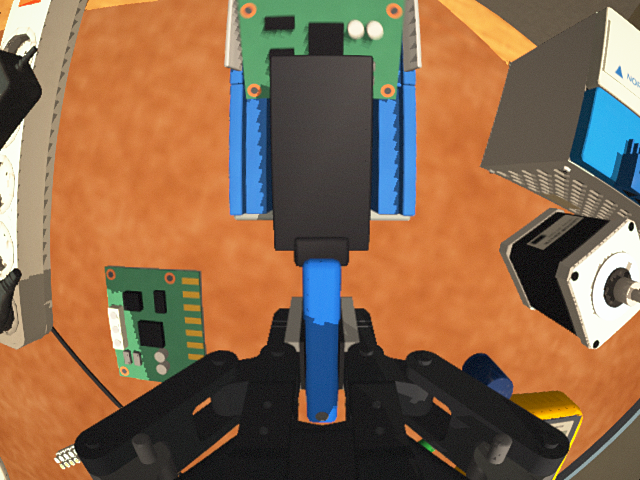

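The board is already over: green face up in the high bay, its trailing edge around row 97. I'll back off and measure it.

```bash
python3 - <<'E'
from h import *
robot.servo_line(tip_pose(-.045,.13,3)[0],.15,tip_pose(-.045,.13,3)[1]); robot.dwell(.1)
p,d,cal=wshot('a0'); v,u=np.mgrid[0:480,0:640]; P=fish(cal,u.ravel(),v.ravel(),d.ravel()); H=cv2.cvtColor(p,cv2.COLOR_RGB2HSV)
Q=((P-CO)@C3).reshape(480,640,3)
m=(H[...,0]>55)&(H[...,0]<95)&(H[...,1]>80)&(abs(Q[...,1])<.045)&(abs(Q[...,0])<.08)&(Q[...,2]>.06); q=Q[m]
print(len(q),cv2.minAreaRect((q[:,:2]*1000).astype(np.float32)),np.percentile(q[:,2],[5,50,95]),np.percentile(q[:,:2],[.5,99.5],axis=0))
for lo,hi in[(-.01,.01),(.015,.03)]:
    k=q[(q[:,0]>lo)&(q[:,0]<hi)]; print(lo,len(k),np.median(k[:,2]) if len(k) else 0)
print(readout.sense()['time_s'])
E
```

```text
293 ((-24.265485763549805, -11.166954040527344), (78.06914520263672, 63.030521392822266), 25.608156204223633) [0.07416183 0.07540234 0.25244162] [[-0.07308708 -0.03274868]
 [-0.00236249  0.03356512]]
-0.01 275 0.07533663908275244
0.015 0 0
15.7833
```

View pics/a0.png

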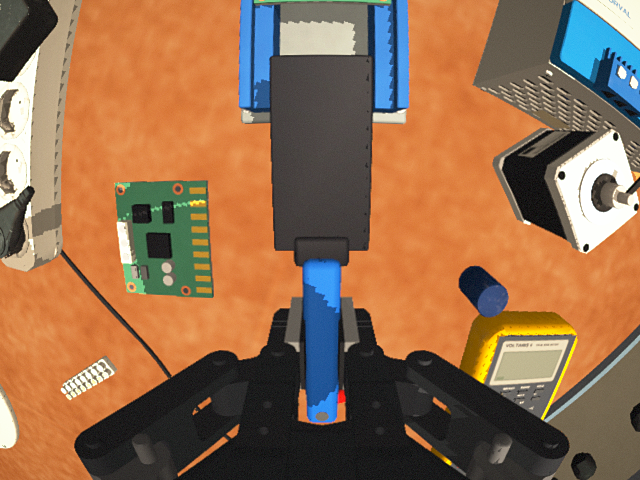

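The board lies flat, trailing edge at x≈-3 mm and centred in y. Now the push.

```bash
python3 - <<'E'
from h import *
robot.servo_line(tip_pose(-.02,.0729,3)[0],.1)
f0=C3.T@np.array(readout.sense()['force'])
for x in [-.005,.002,.006,.010,.013,.015,.017,.018,.019,.0196,.0202,.0208,.0214,.022,.0226]:
    robot.servo_line(tip_pose(x,.0729,3)[0],.04); s=readout.sense(); f=C3.T@np.array(s['force'])-f0
    tx=(C3.T@(np.array(s['tcp_pos'])-tip_pose(0,.0729,3)[0]))[0]
    print(x,round(tx,4),np.round(f,2))
    if f[0]<-16: break
robot.dwell(.25); s=readout.sense(); print(C3.T@s['force']-f0,s['time_s'])
E
```

```text
-0.005 -0.0048 [ 0.01  0.07 -1.03]
0.002 0.0022 [ 0.27 -0.52  0.48]
0.006 0.0062 [ 0.68 -0.87 -0.97]
0.01 0.0102 [-0.1  -0.52 -0.35]
0.013 0.013 [-1.47 -1.13 -0.4 ]
0.015 0.0147 [-5.32  0.03 -0.79]
0.017 0.017 [-3.05  0.06  0.04]
0.018 0.0181 [-2.5  -0.2  -1.58]
0.019 0.0191 [-2.79 -1.08 -1.54]
0.0196 0.0195 [-3.64  0.53 -0.54]
0.0202 0.0198 [-6.79 -0.91 -0.34]
0.0208 0.02 [-8.63  1.17  0.14]
0.0214 0.0202 [-11.8   -0.08   1.78]
0.022 0.0204 [-1.372e+01 -1.000e-02  2.000e-01]
0.0226 0.0207 [-15.72   0.1    0.24]
[-16.58058432   0.07154391   1.76665975] 20.9083
```

The force ramps steeply from 19.5 mm, so the board is at the bottom of the slot. I'll back off, check it, re-measure the lifter in the hand and return to above the rest.

```bash
python3 - <<'E'
from h import *
robot.servo_line(tip_pose(-.03,.0729,3)[0],.1); robot.servo_line(tip_pose(-.045,.16,3)[0],.15)
robot.move_ptp(*tip_pose(.0,.20,-10)); robot.dwell(.1)
s=readout.sense(); T=np.array(s['eef_rot']); tp=np.array(s['tcp_pos'])
p,d,cal=wshot('b0'); v,u=np.mgrid[0:480,0:640]; P=fish(cal,u.ravel(),v.ravel(),d.ravel()); H=cv2.cvtColor(p,cv2.COLOR_RGB2HSV)
Q=((P-CO)@C3).reshape(480,640,3)
m=(H[...,0]>55)&(H[...,0]<95)&(H[...,1]>80)&(abs(Q[...,1])<.045)&(abs(Q[...,0])<.08)&(abs(Q[...,2]-.075)<.006); q=Q[m]
if len(q): print(len(q),np.percentile(q,[1,50,99],axis=0))
Q=((P-tp)@T).reshape(480,640,3)
m=(H[...,2]<80)&(abs(Q[...,2]-.155)<.015)&(Q[...,0]>.04)&(Q[...,0]<.13)&(abs(Q[...,1])<.03); q=Q[m]
print(len(q),'rect',cv2.minAreaRect((q[:,:2]*1000).astype(np.float32)),np.percentile(q[:,0],99.8),np.polyfit(q[:,0]-.105,q[:,2],1))
robot.move_ptp(*rest_pose(.08)); print(readout.sense()['time_s'])
p,d=camera('top'); z=np.load('top0.npz'); save('pics/topb.png',cv2.resize(p[150:250,390:510],None,fx=5,fy=5))
E
```

```text
1665 [[ 0.01958566 -0.03218935  0.07201768]
 [ 0.02853552  0.00314519  0.07544297]
 [ 0.03582994  0.03384804  0.07745449]]
18881 rect ((72.42642211914062, 0.028638839721679688), (34.183998107910156, 65.02355194091797), 89.57254791259766) 0.10445854609434026 [0.00283303 0.15388905]
24.4583
```

View pics/topb.png

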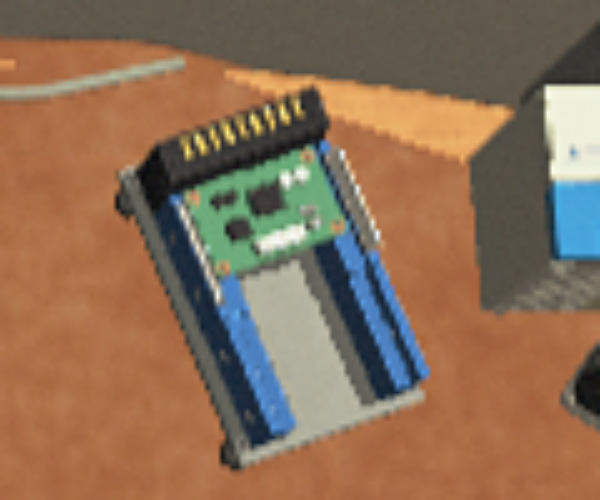

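The board sits square in the connector, its trailing edge at 19.6 mm past the step. The lifter has not slipped. I'll put it back.

```bash
python3 - <<'E'
from h import *
robot.servo_line(rest_pose(.02)[0],.12); robot.servo_line(rest_pose(.0005)[0],.04); s=readout.sense(); print(s['force'])
robot.release(); robot.dwell(.2); robot.servo_line(rest_pose(.10)[0],.12); robot.dwell(.3)
p,d,cal=wshot('r1'); v,u=np.mgrid[0:480,0:640]; P=fish(cal,u.ravel(),v.ravel(),d.ravel()); L=Rlift(RY,np.radians(30)); H=cv2.cvtColor(p,cv2.COLOR_RGB2HSV)
Q=((P-RG)@L).reshape(480,640,3); m=(H[...,2]<80)&(abs(Q[...,2])<.015)&(Q[...,0]>.04)&(Q[...,0]<.13)&(abs(Q[...,1])<.03); q=Q[m]
print(len(q),cv2.minAreaRect((q[:,:2]*1000).astype(np.float32)),np.percentile(q[:,0],99.8),np.polyfit(q[:,0]-.105,q[:,2],1))
s=readout.sense(); print(s['force'],s['opening'],s['time_s'])
E
```

```text
[-0.17391613 -0.17682988 -0.1800371 ]
6057 ((72.23432922363281, 0.07394027709960938), (64.40876007080078, 44.80503845214844), 0.0561784990131855) 0.10430591916758093 [0.01118019 0.00181669]
[ 0.60231113 -0.69499148  0.092688  ] 1.0012029454103297 28.0167
```

View pics/r1.png

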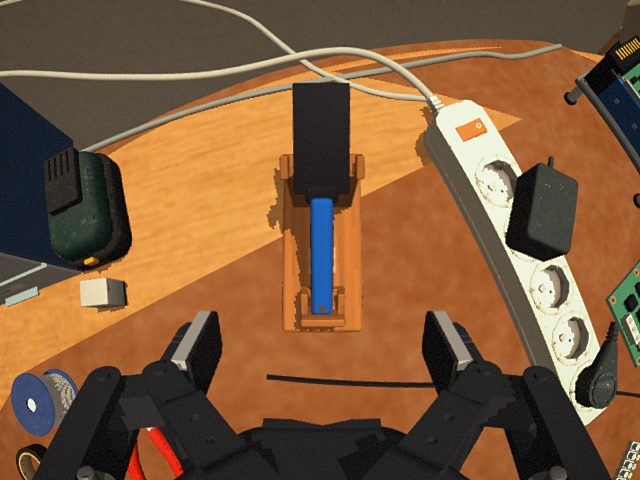

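The lifter is back in trough and fork, blade up, at (321,200), within about 1 mm of its stored pose, and the gripper is clear. Handing in.

```bash
python3 -c "
from h import *
print(robot.close_job())"
```

```text
the job is handed in; nothing more can be done
None
```

The job is handed in at about 28 s of the 54 s allowed: the board is turned chips up and pushed fully home in the connector, the lifter is back in its rest to within about 1 mm by camera, and no verdict was returned.

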